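Open the hood of the brush machine held by its hidden safety catch

ROBOT

A 6-joint arm with a two-finger parallel gripper is mounted at the origin on the work surface. World frame = base frame: x ahead of the robot, y to its left, z up, the work surface at z = 0. Lengths are in mm, angles in rad, forces in N, time in s.
With the tool pointing down it reaches from about 275 to 750 mm from the base axis. Payload 10.2 kg.
Tool frame: the origin (TCP) lies at the very end of the fingers, on their centre line; the grasp point (between the pads) lies 19 mm behind it; z points along the fingers, y is the direction in which the jaws open and shut (so a half turn about z gives the same grasp; the last joint's range is limited). The gripper opens to 85 mm and grips with 20 to 120 N. Pads are 22 mm wide; open, the fingers measure 114 mm over their backs; the gripper's body (76 mm by 85 mm) begins 54 mm behind the grasp point. The pads swing forward as they close: fully open they stand 13 mm farther back than shut.
Start: joints at [1.047, 0.313, 1.498, -0, 1.331, -0.223], TCP at [155.562, 501.43, 231.294] pointing down, gripper open.
Joint ranges: [-2.94, 2.94], [-0.97, 2.17], [0.19, 2.56], [-1.23, 4.37], [0.02, 3.11], [-2.88, 2.88]. Speed limits (rad/s): [2.39, 2.39, 3.01, 3.14, 3.14, 3.14].

INTERFACE

Orientations are given as a unit quaternion [w, x, y, z].
In Python, from rig import * gives the robot as it stands. The module is installed in compiled form; this text tells all that it offers.
- The arm moves only by the shell command python3 -m crank 'ROWS' [FORCE]. ROWS is a JSON object of lists of equal length, an entry for each row: "dp": the shift along the world's x, y, z in cm, a list of three; "delta_rot": the turn, a rotation vector about the world's x, y, z in degrees, a list of three; "claw": the closure in counts, from 0 (fully open) to 255 (shut). A call has 1 to 10 rows; each row shifts and turns the commanded pose from where the row before left it; what a row does not reach is not made up. A row lasts 1/10 s, in which the tool goes at most 50 mm and 8.59 degrees, less where a joint would pass 70% of its speed; a pose out of reach is approached as far as the arm can. A call is refused whole if a number of a shift passes 5 or a number of a turn 8.59, either way. A call with a gripper value outside its range is refused whole. The fingers move at their own pace and stop on an object; FORCE is the grip in N (left out, the last holds). Time passes only in rows, so rows that do not move let the fingers close. It gives the time, the measured TCP pose, the force and the opening at its end, in the units of the state.
- sense(): the state, without advancing time (a new reading comes with each control period).
- capture(name): name is "scene" or "side" or "wrist"; returns (picture, depth): 400x640x3 uint8, red, green, blue; 400x640 float32, mm along the optical axis (not along the pixel's ray), 0 where there is no reading.
- camera_model(name): a dict with "fx", "fy", "cx", "cy" (pixels), "dist_coeffs" ([k1, k2, p1, p2, k3] as OpenCV has them; the pictures are not rectified), "cam_to_world" (4x4, takes a point from camera to world coordinates); the wrist camera has in their place "T_tool_cam" (4x4, takes a point from camera to tool coordinates, whose origin is the TCP and whose axes are the flange's). Camera axes: x right, y up, looking along -z (the intrinsics and any distortion apply to the point x, -y, -z); pixel columns grow to the right and rows downward; lengths in mm; the calibration is good to about 2 mm. A picture is of the moment at which its call begins: read the wrist's pose just before it. camera_model takes no time and is no camera call.
- finish_job(): hands the job in, once; it reports no verdict.
Trained networks look in the newest picture that a camera, given by its name, has taken for a name from the list of things; names that differ only in an ending like _2 or _b are one class to them, and where a whole thing is asked for, a point or a joint stands for the part that bears it (a point fixed in the world has none). Each returns a list of dicts, best first, with "p" (0 to 1); they miss things now and then, are a little off and sometimes report something else, mostly with a low value. They report only what shows in the picture. A call takes as long as a camera call.
- boxes_of(camera, target): "centre" ([column, row] in pixels, amid what is visible of it).
- masks_of(camera, target): "region" (400x640 bool, what is visible of it) and "centre" ([column, row] in pixels, amid what is visible of it).
- pinpoint(camera, target): "centre" ([column, row] in pixels: a listed point, or the origin of a listed thing).
The state is a dict: "time_s": time; "joints": joint angles; "dq": joint speeds; "tau": joint torques, N m; "eef_pos": TCP position; "ee_rot": TCP orientation; "force": force on the tool from outside, world axes, zero at the start; "wrist_torque": the same for the moment, N m; "grip_width": opening from 0.0 (shut) to 1.0 (fully open).
Only numpy, scipy, OpenCV 4.12 (cv2) and the standard library are available. Lean on these libraries where they do the work, as an engineer would, in place of code of your own. Each camera call takes 0.05 s, during which the arm holds its last target.

TASK

The green hood of the bench brush machine is unlocked but still stands ajar on its hidden safety catch. Reach under its raised front edge, feel for the sprung catch, push it aside to the right (as seen facing the hood's front edge) while lifting the hood off it, and then swing the hood wide open, at least 60 degrees up from where it stands now, so that it stays up by itself and you can let go. Do it gently: do not force the catch or the hood, push or pull with no more than about 30 N (3 kg) anywhere, and leave the hammer, the awl and the tin as they are.

Things in the scene. Friction and masses are not known exactly. Their poses are not given: they have to be found in the camera images.
- machine: Fixed bench brush machine: grey tub with a brown brush roller, dark motor (84 mm thick) reaching 235 mm to the right. Origin on the bench under the tub; x axis from its front (the raised edge) to its back, y left, z up. The tub's front wall (112 mm high) is at x = -35 mm; before it the hood overhangs 70 mm, with free space below down to the bench except for the catch and its bracket.
- lip (a point): Middle of the hood's raised front lower edge, to reach under and lift; it moves with the hood. The edge is 256 mm long (along the machine's y), 121 mm above the bench at the start. The hood's front face above it is 26 mm high; a flange 4 mm thick runs 14 mm inward from the edge. Hood: green, 200 mm from edge to hinge, about 0.4 kg.
- catch_zone (a point): Middle of the strip, fixed to the machine, where the catch's red upright finger plate may be; its real place is hidden, up to 45 mm left or right (machine y) of this point. The plate is 4 mm thick in y; its front end lies at this point's x, 10 mm behind the hood's edge; from there it runs back 45 mm to its pivot. It stands 88 to 117 mm above the bench (this point: 102), 4 to 33 mm below the edge.
- catch_pivot (a point): Point on the bench below the catch's upright pivot pin, were the catch in mid-strip (it shares the plate's hidden sideways offset). The catch swings only if pushed from its left towards the right (-y); from its right it does not give. Its bracket is 44 mm wide, 74 to 111 mm above the bench, and its front is 11 mm before the pin; elsewhere under the overhang there is nothing.
- hinge (a point): Middle of the hood's hinge axis at the back, 125 mm above the bench, 201 mm behind the edge; axis along the machine's y. Catch feel: 2 to 4 N to start, 6 to 10 N near the stop. The hood is free once the plate has turned 0.3 rad (8 mm of push 19 mm behind its front end, 13 mm at it); hard stop at 0.6 rad (17 or 28 mm). It springs back: hold it aside while the edge rises 16 mm.
- hood (a joint): Hood angle in rad: 0 standing ajar, as found (its plate is then tilted up 0.1 rad), growing as the front edge goes up and back; the catch stops it at about 0.02 until pushed aside (pulling hard only jams it); hard stop at 1.2. A stiff hinge keeps it where it is left; lifting takes 4 to 6 N upward at the edge.
- hammer_mid (a point): Middle of a cobbler's hammer with a wooden handle, about 0.26 m long, lying on the bench behind the machine, not to be moved.
- awl_mid (a point): Middle of a red-handled awl, about 0.2 m long, lying on the bench behind the machine, not to be moved.
- tin_mid (a point): Centre of a round yellow tin, 64 mm wide and 80 mm high, standing on the bench close to the left of the machine, not to be moved.

How it is judged (in metres and radians):
On the way, in this order (a step that is already met when the one before it is completed fails the run):
1. the hood is lifted off its safety catch (value of joint hood above 0.12 rad), for 0.1 s.
2. the hood is swung wide open (value of joint hood above 1.047 rad), for 0.1 s.
At the end, for the whole second after the job is handed in: The hood stands open by itself, at least 1.047 rad (60 degrees) above where it stood ajar, and at rest (under 0.05 rad/s) (value of joint hood above 1.047 rad and velocity of joint hood between -0.05 and 0.05 rad/s); the robot touches nothing.
It fails at once if the robot pushes or pulls on anything with more than 35 N (contact force between any of the arm, the fingers and anything else above 35 N).
It fails at once if the hammer, the awl or the tin is moved by more than 15 mm (distance of any of hammer_mid, awl_mid, tin_mid from where it was at the start of the episode above 0.015 m).
It also fails if it takes over 53 s, if anything falls off the work surface, if the arm or the gripper's body presses on something with over 40 N, if the wrist force passes 120 N, or if a joint passes its speed limit or range.

## Working session

There is one attempt and no reset: what is moved stays moved. The work goes in short steps, Python scripts to look and compute and a shell command to move; the robot and the scene stay as the last step left them, time stands still between calls to the robot, and variables do not carry over. Pictures are saved under pics/ and viewed, and the job is handed in when it is done.

```bash
mkdir -p pics; python3 - <<'E'
from rig import *
import cv2,numpy as np
for n in ("scene","side"):
    p,d=capture(n); cv2.imwrite(f"pics/{n}0.png",p[:,:,::-1]); np.save(f"pics/{n}0d.npy",d)
    for t in ("machine","lip","catch_zone","catch_pivot","hinge","tin_mid","hammer_mid","awl_mid"):
        r=pinpoint(n,t); print(n,t,[(np.round(x["centre"],1).tolist(),round(x["p"],2)) for x in r[:2]])
    m=camera_model(n); print(m)
print(sense())
E
```

```text
scene machine [([216.8, 249.3], 0.84)]
scene lip [([171.2, 176.1], 0.62)]
scene catch_zone [([174.4, 176.1], 0.55)]
scene catch_pivot []
scene hinge [([242.7, 219.5], 0.71)]
scene tin_mid [([302.1, 200.5], 0.58)]
scene hammer_mid [([382.5, 293.6], 0.94)]
scene awl_mid [([351.4, 269.6], 0.68)]
{'fx': 432.2002754790157, 'fy': 432.2002754790157, 'cx': 321.40480971823956, 'cy': 210.7460015508481, 'dist_coeffs': array([-0.05084222,  0.        ,  0.        ,  0.        ,  0.        ]), 'cam_to_world': array([[-3.28387935e-01, -5.71549878e-01,  7.51992089e-01,
         1.15115419e+03],
       [ 9.44428598e-01, -2.11073414e-01,  2.51997296e-01,
         3.20222111e+02],
       [ 1.46965139e-02,  7.92955706e-01,  6.09102012e-01,
         5.76514486e+02],
       [ 0.00000000e+00,  0.00000000e+00,  0.00000000e+00,
         1.00000000e+00]])}
side machine [([320.0, 189.5], 0.91)]
side lip [([347.4, 120.4], 0.74), ([267.5, 295.6], 0.22)]
side catch_zone []
side catch_pivot []
side hinge [([287.3, 154.1], 0.84)]
side tin_mid []
side hammer_mid [([267.6, 299.6], 0.75)]
side awl_mid [([307.4, 271.6]
[... 521 characters left out ...]
00,
         1.00000000e+00]])}
{'time_s': 0.9, 'joints': array([ 1.04661043e+00,  3.12874306e-01,  1.49768570e+00,  6.85775849e-06,
        1.33099855e+00, -2.23394508e-01]), 'dq': array([ 0.000448  ,  0.0005644 , -0.0011792 ,  0.00102296, -0.00117345,
       -0.00062862]), 'tau': array([-2.83354193e-04, -4.12156820e+01, -2.59897614e+01, -9.72854650e-05,
        3.34592505e-04,  3.66402460e-06]), 'eef_pos': array([155.55795096, 501.43646595, 231.31271866]), 'ee_rot': array([3.12417041e-06, 1.49830175e-01, 9.88711747e-01, 1.70869098e-05]), 'force': array([-0.43070375, -0.16356729,  0.0908803 ]), 'wrist_torque': array([ 0.03417245, -0.0142656 , -0.0019732 ]), 'grip_width': 0.9992020079302207}
```

View pics/scene0.png

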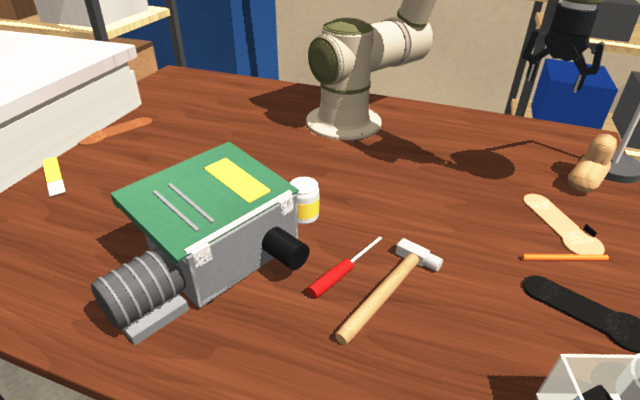

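View pics/side0.png

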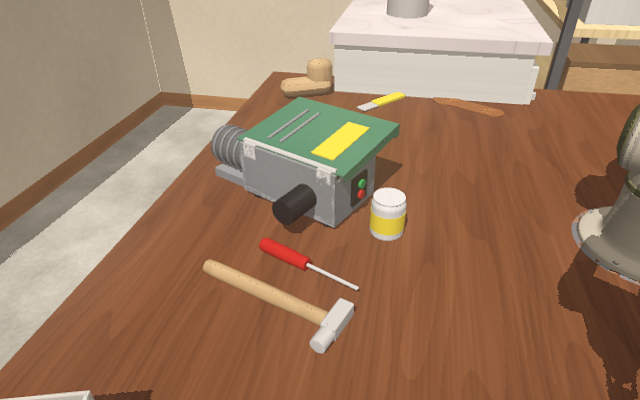

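The pictures show the hood with its hinge side facing both cameras (scene: 190,250 to 297,186) and its front edge on the far side (115,195 to 229,147). The tin stands at the robot-side back corner, and the hammer and awl lie behind. Next I'll work out the machine's pose.

```bash
cat > h.py <<'E'
import numpy as np,cv2
def pix2w(m,uv,d,T=None):
    uv=np.asarray(uv,float).reshape(-1,1,2)
    K=np.array([[m["fx"],0,m["cx"]],[0,m["fy"],m["cy"]],[0,0,1]])
    n=cv2.undistortPoints(uv,K,np.asarray(m["dist_coeffs"])).reshape(-1,2)
    d=np.asarray(d,float).reshape(-1)
    P=np.c_[n[:,0]*d,-n[:,1]*d,-d,np.ones(len(d))]
    T=m["cam_to_world"] if T is None else T
    return (P@T.T)[:,:3]
def w2pix(m,P,T=None):
    T=m["cam_to_world"] if T is None else T
    P=np.atleast_2d(np.asarray(P,float)); C=(np.c_[P,np.ones(len(P))]@np.linalg.inv(T).T)[:,:3]
    K=np.array([[m["fx"],0,m["cx"]],[0,m["fy"],m["cy"]],[0,0,1]])
    return cv2.projectPoints((C*[1,-1,-1]).reshape(-1,1,3),np.zeros(3),np.zeros(3),K,np.asarray(m["dist_coeffs"]))[0].reshape(-1,2)
E
python3 - <<'E'
from rig import *
from h import *
allp=[]
for n in ("scene","side"):
    p=cv2.imread(f"pics/{n}0.png"); d=np.load(f"pics/{n}0d.npy"); m=camera_model(n)
    b,g,r=[p[:,:,i].astype(int) for i in range(3)]
    M=((g>r+25)&(g>b+10))|((r>150)&(g>150)&(b<110))
    M=M.astype(np.uint8); nn,l,s,c=cv2.connectedComponentsWithStats(M); k=1+np.argmax(s[1:,4]); M=(l==k)&(d>0)
    M=cv2.morphologyEx(M.astype(np.uint8),cv2.MORPH_CLOSE,np.ones((9,9)))>0; M&=d>0
    v,u=np.nonzero(M); P=pix2w(m,np.c_[u,v],d[v,u])
    med=np.median(P,0)
    # plane fit robust
    Q=P
    for _ in range(6):
        c0=Q.mean(0); nrm=np.linalg.svd(Q-c0,full_matrices=False)[2][2]; nrm*=np.sign(nrm[2])
        Q=P[abs((P-c0)@nrm)<4]
    rect=cv2.minAreaRect(Q[:,:2].astype(np.float32))
    print(n,len(P),len(Q),"n",nrm.round(3),"c",c0.round(1)); print(cv2.boxPoints(rect).round(1),rect)
    for t,h in (("machine",0),("hinge",125),("lip",121),("tin_mid",40),("hammer_mid",10),("awl_mid",10)):
        q=pinpoint(n,t)
        if q:
            uv=q[0]["centre"]; A=pix2w(m,[uv],[100])[0]; o=m["cam_to_world"][:3,3]; s=(h-o[2])/(A-o)[2]; print(t,(o+s*(A-o)).round(1))
E
```

```text
scene 9535 9299 n [0.043 0.097 0.994] c [646.4 -78.4 137.4]
[[ 464.9 -115.8]
 [ 701.1 -218.3]
 [ 784.1  -27.1]
 [ 547.8   75.3]] ((624.4857788085938, -71.47535705566406), (208.35438537597656, 257.4921569824219), 66.54862213134766)
machine [627.4 -69.8   0. ]
hinge [661.8  18.2 125. ]
lip [ 585.6 -176.   121. ]
tin_mid [469.5  48.6  40. ]
hammer_mid [637.5 262.4  10. ]
awl_mid [599.9 195.6  10. ]
side 6317 6301 n [0.043 0.096 0.994] c [616.5 -63.3 139.1]
[[ 464.7 -112.1]
 [ 700.3 -216.4]
 [ 784.1  -27. ]
 [ 548.5   77.3]] ((624.4147338867188, -69.53202819824219), (207.07925415039062, 257.631103515625), 66.12315368652344)
machine [621.4 -67.    0. ]
hinge [666.3  13.6 125. ]
lip [ 580.7 -168.8  121. ]
hammer_mid [631.4 274.3  10. ]
awl_mid [585.3 200.6  10. ]
```

```bash
python3 -m crank '{"dp":[[3.3,-3.2,1.5],[3.3,-3.2,1.5],[3.3,-3.2,1.5],[3.3,-3.2,1.5],[3.3,-3.2,1.5],[3.3,-3.2,1.5],[3.3,-3.2,1.5],[3.3,-3.2,1.5]],"delta_rot":[[0,0,0],[0,0,0],[0,0,0],[0,0,0],[0,0,0],[0,0,0],[0,0,0],[0,0,0]],"claw":[255,255,255,255,255,255,255,255]}' 20
python3 -c "
from rig import *
s=sense();print(s['time_s'],s['joints'].round(4),s['eef_pos'].round(2),s['ee_rot'].round(4))"
python3 -m crank '{"dp":[[0,-4.5,0],[0,-4.5,0],[0,-4.5,0],[0,-4.5,0],[0,-4.5,0],[0,-4.5,0]],"delta_rot":[[6,-3,0],[6,-3,0],[6,-3,0],[0,0,0],[0,0,0],[0,0,0]],"claw":[255,255,255,255,255,255]}'
python3 -c "
from rig import *
s=sense();print(s['time_s'],s['joints'].round(4),s['eef_pos'].round(2),s['ee_rot'].round(4))"
```

```text
time_s: 2.3
eef_pos: [420.6, 243.8, 352.1]
ee_rot: [0.0, 0.15, 0.989, 0.0]
force: [0.9, 0.4, -0.8]
grip_width: 0.003
2.3 [ 2.8380e-01  1.6800e-01  1.3717e+00  1.0000e-04  1.6014e+00 -9.8610e-01] [420.58 243.83 352.11] [2.000e-04 1.499e-01 9.887e-01 1.000e-04]
time_s: 2.9
eef_pos: [419.2, -19.8, 351.5]
ee_rot: [0.05, 0.148, 0.975, 0.158]
force: [1.2, 0.9, -0.2]
grip_width: 0.002
2.9 [-0.5423 -0.0464  1.6372  0.3315  1.5795 -1.8141] [419.18 -19.79 351.49] [0.0501 0.1478 0.9751 0.1579]
```

```bash
cat > kin.py <<'E'
import numpy as np
from scipy.spatial.transform import Rotation as R
from scipy.optimize import least_squares
def fk(q,p):
    h,dy,L1,L2,e,Lt,a2=p
    r=R.from_euler('z',q[0]); x=np.array([0,0,h])+r.apply([0,dy,0])
    r=r*R.from_euler('y',q[1]); x=x+r.apply([0,0,L1])
    r=r*R.from_euler('y',q[2]); x=x+r.apply([a2,0,L2])
    r=r*R.from_euler('z',q[3]); x=x+r.apply([0,e,0])
    r=r*R.from_euler('y',q[4]); x=x+r.apply([0,0,Lt])
    return x,r*R.from_euler('z',q[5])
D=[([1.0466,.3129,1.4977,0,1.3310,-.2234],[155.56,501.44,231.31],[0,.14983,.98871,0]),
([.2838,.1680,1.3717,1e-4,1.6014,-.9861],[420.58,243.83,352.11],[2e-4,.1499,.9887,1e-4]),
([-.5423,-.0464,1.6372,.3315,1.5795,-1.8141],[419.18,-19.79,351.49],[.0501,.1478,.9751,.1579])]
def fit(C=None):
    f=lambda p: np.concatenate([fk(q,p)[0]-x for q,x,_ in D])
    s=least_squares(f,[200,50,400,400,50,200,0]); return s
if __name__=="__main__":
    s=fit(); print(s.x.round(1),s.fun.round(1), np.linalg.matrix_rank(s.jac,1e-3))
    for q,x,w in D:
        Rm=R.from_quat([w[1],w[2],w[3],w[0]]); print((fk(q,s.x)[1].inv()*Rm).as_rotvec().round(3))
E
python3 kin.py
```

```text
[201.3 116.3 438.8 397.5  -0.  255.3  38.9] [ 0. -0. -0. -0.  0.  0. -0.  0.  0.] 7
[-0.    -0.     1.571]
[0.    0.    1.571]
[-0.    -0.     1.571]
```

```bash
cat >> kin.py <<'E'
P=fit().x
lo=np.array([-2.94,-.97,.19,-1.23,.02,-2.88]);hi=np.array([2.94,2.17,2.56,4.37,3.11,2.88])
psi=np.radians(66.3); ex=np.array([np.cos(psi),np.sin(psi),0]); ey=np.array([-np.sin(psi),np.cos(psi),0]); O=np.array([624.5,-69.5,0])
def m2w(x,y,z): return O+x*ex+y*ey+np.array([0,0,z])
def w2m(p): p=np.asarray(p)-O; return np.array([p@ex,p@ey,p[2]])
def toolR(pitch,flip=1,jaw='v'):  # pitch up in deg
    a=np.radians(pitch); z=ex*np.cos(a)+np.array([0,0,np.sin(a)])
    v=-ex*np.sin(a)+np.array([0,0,np.cos(a)])
    y=(v if jaw=='v' else ey)*flip; x=np.cross(y,z)
    return R.from_matrix(np.c_[x,y,z])
def ik(x,r,q0):
    def f(q):
        X,r2=fk(q,P); return np.r_[(X-x)/10,(r2*R.from_euler('z',np.pi/2)).inv().__mul__(r).as_rotvec()*20]
    s=least_squares(f,np.clip(q0,lo+.01,hi-.01),bounds=(lo,hi)); return s.x,np.linalg.norm(s.fun)
E
python3 - <<'E'
from kin import *
q0=[-.9,.5,1.6,1.57,1.57,-1.5]
for jaw in 'vh':
  for fl in (1,-1):
    print(jaw,fl)
    for (x,y,z,pi) in [(-200,80,105,0),(-76,80,105,0),(-76,80,105,15),(-76,0,105,0),(-76,-60,105,0),(-60,0,200,20),(0,0,310,0),(0,0,310,40),(10,0,325,30)]:
        best=None
        for s in range(8):
            rng=np.random.default_rng(s); q,e=ik(m2w(x,y,z),toolR(pi,fl,jaw),np.array(q0)+rng.normal(0,.6,6)*(s>0))
            if best is None or e<best[1]-1e-3: best=(q,e)
        print(x,y,z,pi,best[0].round(2),round(best[1],2))
print(w2m([580.7,-168.8,121]),w2m([585.6,-176,121]))
E
```

```text
v 1
-200 80 105 0 [-1.09  0.98  1.51  1.    1.96 -2.61] 0.0
-76 80 105 0 [-0.9   0.93  1.66  1.15  1.82 -2.64] 0.0
-76 80 105 15 [-0.89  1.07  1.62  1.25  2.01 -2.69] 0.0
-76 0 105 0 [-0.84  1.02  1.4   1.24  1.84 -2.47] 0.0
-76 -60 105 0 [-0.8   1.11  1.18  1.31  1.86 -2.33] 0.0
-60 0 200 20 [-0.79  1.    1.43  1.53  2.08 -2.37] 0.0
0 0 310 0 [-0.72  0.66  1.44  1.41  1.83 -2.13] 0.0
0 0 310 40 [-0.62  0.92  1.48  1.97  2.19 -2.2 ] 0.0
10 0 325 30 [-0.65  0.83  1.49  1.84  2.08 -2.19] 0.0
v -1
-200 80 105 0 [-1.09  0.98  1.51  1.    1.96  0.53] 0.0
-76 80 105 0 [-0.9   0.93  1.66  1.15  1.82  0.5 ] 0.0
-76 80 105 15 [-0.89  1.07  1.62  1.25  2.01  0.45] 0.0
-76 0 105 0 [-0.84  1.02  1.4   1.24  1.84  0.67] 0.0
-76 -60 105 0 [-0.8   1.11  1.18  1.31  1.86  0.81] 0.0
-60 0 200 20 [-0.79  1.    1.43  1.53  2.08  0.77] 0.0
0 0 310 0 [-0.72  0.66  1.44  1.41  1.83  1.01] 0.0
0 0 310 40 [-0.62  0.92  1.48  1.97  2.19  0.94] 0.0
10 0 325 30 [-0.65  0.83  1.49  1.84  2.08  0.95] 0.0
h 1
-200 80 105 0 [-1.09  0.98  1.51  1.    1.96  2.1 ] 0.0
-76 80 105 0 [-0.9   0.93  1.66  1.15  1.82  2.07
[... 269 characters left out ...]
2.58] 0.0
0 0 310 40 [-0.62  0.92  1.48  1.97  2.19  2.51] 0.0
10 0 325 30 [-0.65  0.83  1.49  1.84  2.08  2.52] 0.0
h -1
-200 80 105 0 [-1.09  0.98  1.51  1.    1.96 -1.04] 0.0
-76 80 105 0 [-0.9   0.93  1.66  1.15  1.82 -1.07] 0.0
-76 80 105 15 [-0.89  1.07  1.62  1.25  2.01 -1.12] 0.0
-76 0 105 0 [-0.84  1.02  1.4   1.24  1.84 -0.9 ] 0.0
-76 -60 105 0 [-0.8   1.11  1.18  1.31  1.86 -0.76] 0.0
-60 0 200 20 [-0.79  1.    1.43  1.53  2.08 -0.8 ] 0.0
0 0 310 0 [-0.72  0.66  1.44  1.41  1.83 -0.56] 0.0
0 0 310 40 [-0.62  0.92  1.48  1.97  2.19 -0.63] 0.0
10 0 325 30 [-0.65  0.83  1.49  1.84  2.08 -0.62] 0.0
[-108.53060814    0.19260737  121.        ] [-113.1538347    -7.18816333  121.        ]
```

```bash
python3 - <<'E'
from rig import *
import cv2
print(camera_model("wrist"))
p,d=capture("wrist"); cv2.imwrite("pics/w0.png",p[:,:,::-1])
p,d=capture("side"); cv2.imwrite("pics/s1.png",p[:,:,::-1])
E
```

```text
{'fx': 288.11380511743965, 'fy': 288.11380511743965, 'cx': 326.1462489785048, 'cy': 204.50268867615043, 'dist_coeffs': array([-0.0509565,  0.       ,  0.       ,  0.       ,  0.       ]), 'T_tool_cam': array([[-2.45682987e-04,  9.46975024e-01,  3.21307085e-01,
         8.25667823e+01],
       [ 9.99999876e-01,  3.71618544e-04, -3.30619922e-04,
        -1.61911185e+00],
       [-4.32492480e-04,  3.21306964e-01, -9.46974998e-01,
        -1.41700654e+02],
       [ 0.00000000e+00,  0.00000000e+00,  0.00000000e+00,
         1.00000000e+00]])}
```

View pics/w0.png

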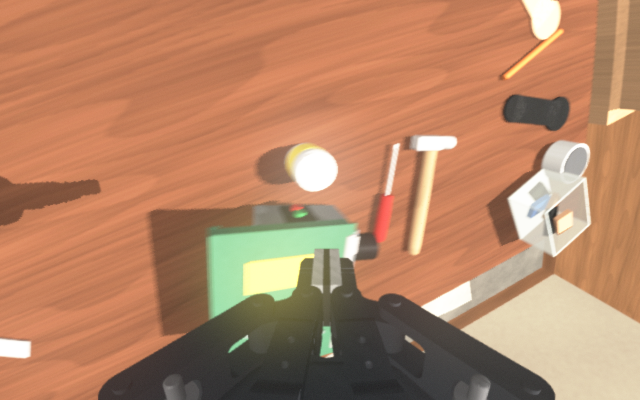

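View pics/s1.png

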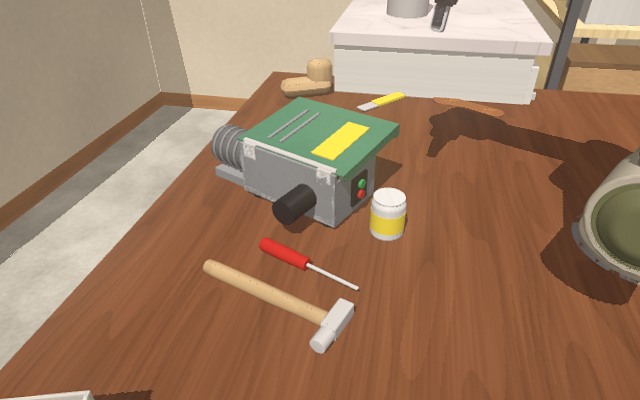

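```bash
python3 - <<'E'
from kin import *
from rig import *
s=sense(); w=s['ee_rot']; Rc=R.from_quat([w[1],w[2],w[3],w[0]]); 
for f in (1,-1):
  T=toolR(0,f,'v'); rv=(T*Rc.inv()).as_rotvec(degrees=True); print(f,rv.round(2),np.linalg.norm(rv))
tgt=m2w(-230,30,150); print(tgt.round(1),s['eef_pos'].round(1),s['time_s'])
T=toolR(0,1,'v');rv=(T*Rc.inv()).as_rotvec()
q=s['joints']; wp=[s['eef_pos'],np.array([440,-290,330]),tgt]
for i in range(0,23):
    t=i/11; x=wp[0]+(wp[1]-wp[0])*min(t,1) if t<=1 else wp[1]+(wp[2]-wp[1])*(t-1)
    q,e=ik(x,R.from_rotvec(rv*min(1,i/14))*Rc,q); 
    if i%2==0: print(i,x.round(0),q.round(2),round(e,2))
E
```

```text
1 [ 67.39 -23.09  -3.13] 71.29861893736083
-1 [ -52.94 -131.74  101.33] 174.4272471073453
[ 504.6 -268.   150. ] [419.8 -22.2 350.7] 3.0
0 [420. -22. 351.] [-0.55 -0.04  1.64  0.33  1.58 -1.81] 0.0
2 [423. -71. 347.] [-0.74  0.01  1.64  0.48  1.65 -1.99] 0.0
4 [ 427. -120.  343.] [-0.9   0.11  1.61  0.6   1.75 -2.12] 0.0
6 [ 431. -168.  339.] [-1.01  0.23  1.55  0.71  1.86 -2.21] 0.0
8 [ 434. -217.  336.] [-1.09  0.37  1.47  0.81  1.97 -2.25] 0.0
10 [ 438. -266.  332.] [-1.15  0.52  1.37  0.91  2.09 -2.24] 0.0
12 [ 446. -288.  314.] [-1.17  0.64  1.34  1.03  2.16 -2.23] 0.0
14 [ 458. -284.  281.] [-1.16  0.75  1.37  1.12  2.18 -2.27] 0.0
16 [ 469. -280.  248.] [-1.14  0.8   1.37  1.11  2.15 -2.32] 0.0
18 [ 481. -276.  215.] [-1.12  0.86  1.37  1.1   2.11 -2.36] 0.0
20 [ 493. -272.  183.] [-1.1   0.92  1.35  1.09  2.08 -2.4 ] 0.0
22 [ 505. -268.  150.] [-1.08  0.98  1.33  1.09  2.04 -2.43] 0.0
```

```bash
python3 -m crank '{"dp":[[0.2,-2.7,-0.2],[0.2,-2.7,-0.2],[0.2,-2.7,-0.2],[0.2,-2.7,-0.2],[0.2,-2.7,-0.2],[0.2,-2.7,-0.2],[0.2,-2.7,-0.2],[0.2,-2.7,-0.2],[0.2,-2.7,-0.2],[0.2,-2.7,-0.2]],"delta_rot":[[6.74,-2.31,-0.31],[6.74,-2.31,-0.31],[6.74,-2.31,-0.31],[6.74,-2.31,-0.31],[6.74,-2.31,-0.31],[6.74,-2.31,-0.31],[6.74,-2.31,-0.31],[6.74,-2.31,-0.31],[6.74,-2.31,-0.31],[6.74,-2.31,-0.31]],"claw":[255,255,255,255,255,255,255,255,255,255]}'
python3 -m crank '{"dp":[[0.6,0.2,-2.2],[0.6,0.2,-2.2],[0.6,0.2,-2.2],[0.6,0.2,-2.2],[0.6,0.2,-2.2],[0.6,0.2,-2.2],[0.6,0.2,-2.2],[0.6,0.2,-2.2],[0,0,0]],"delta_rot":[[0,0,0],[0,0,0],[0,0,0],[0,0,0],[0,0,0],[0,0,0],[0,0,0],[0,0,0],[0,0,0]],"claw":[255,255,255,255,255,255,255,255,255]}'
python3 - <<'E'
from rig import *
from kin import *
import cv2
s=sense(); print(s['joints'].round(2),s['time_s'],s['force'].round(1),w2m(s['eef_pos']).round(1))
w=s['ee_rot']; Rc=R.from_quat([w[1],w[2],w[3],w[0]]);print((toolR(0,1,'v')*Rc.inv()).as_rotvec(degrees=True).round(2))
p,d=capture("wrist"); cv2.imwrite("pics/w1.png",p[:,:,::-1]); np.save("pics/w1d.npy",d)
p,d=capture("side"); cv2.imwrite("pics/s2.png",p[:,:,::-1])
E
```

```text
time_s: 4.0
eef_pos: [439.8, -288.9, 330.9]
ee_rot: [0.147, 0.142, 0.691, 0.694]
force: [0.4, -0.1, 0.8]
grip_width: -0.002
time_s: 4.9
eef_pos: [488.1, -270.5, 153.1]
ee_rot: [0.145, 0.143, 0.691, 0.693]
force: [-0.2, -1.0, 0.0]
grip_width: 0.001
[-1.1   0.96  1.36  1.06  2.06 -2.45] 4.9 [-0.2 -1.   0. ] [-238.9   44.1  153.1]
[-0.13  0.23 -0.2 ]
```

View pics/w1.png

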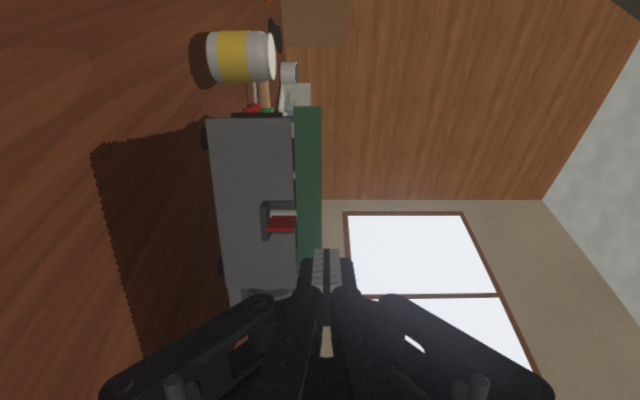

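View pics/s2.png

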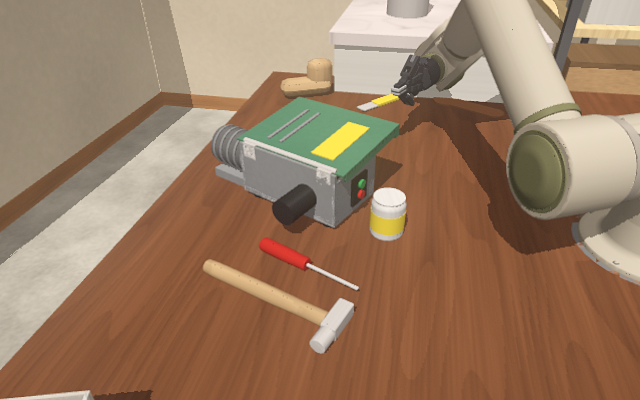

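The wrist view, turned on its side, shows the red catch plate at about (282,224), with the hood's green front face at columns 295–322. I'll measure both.

```bash
cat > wr.py <<'E'
from rig import *
from h import *
from kin import *
def wpts(name):
    s=sense(); p,d=capture("wrist"); m=camera_model("wrist")
    cv2.imwrite(f"pics/{name}.png",p[:,:,::-1])
    w=s['ee_rot']; T=np.eye(4); T[:3,:3]=R.from_quat([w[1],w[2],w[3],w[0]]).as_matrix(); T[:3,3]=s['eef_pos']
    T=T@m["T_tool_cam"]
    v,u=np.mgrid[0:400,0:640]; P=pix2w(m,np.c_[u.ravel(),v.ravel()],d.ravel(),T)
    Q=(P-O)@np.c_[ex,ey,[0,0,1]]
    return p,d,Q.reshape(400,640,3)
E
python3 - <<'E'
from wr import *
p,d,Q=wpts("w2")
r,g,b=[p[:,:,i].astype(int) for i in range(3)]
red=(r>90)&(g<40)&(b<45)&(d>0); red[:150]=0; red[:, :255]=0;red[:,310:]=0; red[260:]=0
gr=(g>r+20)&(g>b+5)&(d>0); gr[:105]=0; gr[245:]=0
for n,M in (("red",red),("green",gr)):
    A=Q[M]; print(n,len(A),np.percentile(A,[2,10,50,90,98],axis=0).round(1).tolist())
# front edge line
A=Q[gr]; c=np.polyfit(A[:,1],A[:,0],1); print("slope x vs y",c)
v,u=np.nonzero(red); print(u.min(),u.max(),v.min(),v.max())
E
```

```text
red 76 [[-99.0, 0.7, 87.6], [-98.5, 0.9, 89.8], [-97.6, 2.2, 101.1], [-96.7, 3.6, 111.9], [-96.3, 4.0, 114.2]]
green 209 [[-108.0, 11.7, 67.2], [-107.1, 34.1, 72.6], [-106.0, 69.7, 125.1], [19.8, 124.2, 132.6], [24.1, 125.5, 137.5]]
slope x vs y [   1.23193858 -168.30302184]
264 289 227 229
```

```bash
python3 - <<'E'
from wr import *
p,d,Q=wpts("w3")
for row in range(206,238,2): print(row,p[row,280].tolist(),Q[row,280].round(1).tolist())
for c in range(258,330,4): print(c,p[150,c].tolist(),Q[150,c].round(1).tolist(), p[228,c].tolist(),Q[228,c].round(1).tolist())
s=sense(); print(s['eef_pos'])
cv2.imwrite("pics/w3c.png",cv2.resize(p[180:260,240:340,::-1],None,fx=6,fy=6,interpolation=cv2.INTER_NEAREST))
E
```

```text
206 [54, 53, 51] [-42.1, 7.9, 97.2]
208 [74, 70, 67] [-51.5, 8.5, 98.6]
210 [105, 98, 93] [-57.2, 8.0, 99.4]
212 [117, 112, 106] [-58.1, 5.8, 99.5]
214 [96, 73, 69] [-60.3, 4.0, 99.7]
216 [72, 30, 25] [-66.4, 3.8, 100.6]
218 [70, 29, 28] [-72.5, 3.6, 101.6]
220 [73, 31, 29] [-78.0, 3.3, 102.4]
222 [72, 32, 28] [-85.5, 3.9, 103.5]
224 [71, 26, 25] [-89.8, 3.3, 104.1]
226 [78, 33, 31] [-96.2, 3.6, 105.1]
228 [103, 33, 32] [-96.8, 1.5, 105.1]
230 [70, 47, 45] [-42.2, -24.9, 95.7]
232 [60, 58, 58] [-42.1, -27.8, 95.5]
234 [77, 77, 76] [-36.7, -33.1, 94.5]
236 [76, 77, 76] [-37.3, -35.7, 94.5]
258 [74, 73, 70] [-38.8, 77.3, 73.3] [64, 62, 61] [-38.7, -23.9, 66.4]
262 [75, 73, 71] [-37.3, 77.1, 77.8] [60, 48, 47] [-63.8, -12.9, 77.6]
266 [76, 75, 72] [-38.6, 77.3, 82.9] [103, 32, 29] [-97.6, 1.7, 90.0]
270 [75, 74, 72] [-37.0, 77.1, 87.3] [103, 33, 32] [-97.1, 1.5, 94.3]
274 [74, 72, 69] [-37.8, 77.2, 92.3] [105, 38, 35] [-96.8, 1.4, 98.6]
278 [75, 72, 71] [-37.6, 77.2, 97.1] [104, 36, 33] [-98.0, 2.0, 103.1]
282 [75, 73, 72] [-37.5, 77.2, 101.9] [102, 34, 32] [-98.2, 2.1, 107.5]
286 [75, 75, 72] [-38.6, 77.4, 106.8] [103, 35, 31] [-97.8, 2.0, 111.8]
290 [52, 47, 43] [-33.6, 76.7, 111.0] [78, 42, 41] [-97.9, 2.1, 116.1]
294 [51, 70, 54] [-107.3, 87.1, 123.8] [49, 63, 51] [-106.8, 5.9, 121.5]
298 [49, 69, 53] [-106.2, 86.9, 127.6] [51, 71, 55] [-105.9, 5.6, 125.6]
302 [53, 72, 55] [-105.7, 86.9, 131.4] [50, 70, 55] [-105.3, 5.4, 129.7]
306 [53, 71, 55] [-105.3, 86.8, 135.2] [53, 72, 58] [-105.7, 5.6, 134.0]
310 [54, 71, 55] [-105.5, 86.9, 139.1] [56, 72, 59] [-105.3, 5.4, 138.1]
314 [52, 70, 53] [-105.2, 86.9, 142.9] [58, 75, 62] [-107.0, 6.2, 142.4]
318 [77, 71, 52] [-103.9, 86.7, 146.7] [80, 87, 74] [-104.4, 5.1, 146.5]
322 [107, 72, 48] [-384.3, 125.8, 154.0] [121, 110, 96] [1946.9, -879.9, 127.0]
326 [105, 72, 46] [2082.0, -218.0, 157.9] [125, 115, 100] [1963.9, -887.0, 162.2]
[ 487.735526   -272.08814716  156.28669963]
```

View pics/w3c.png

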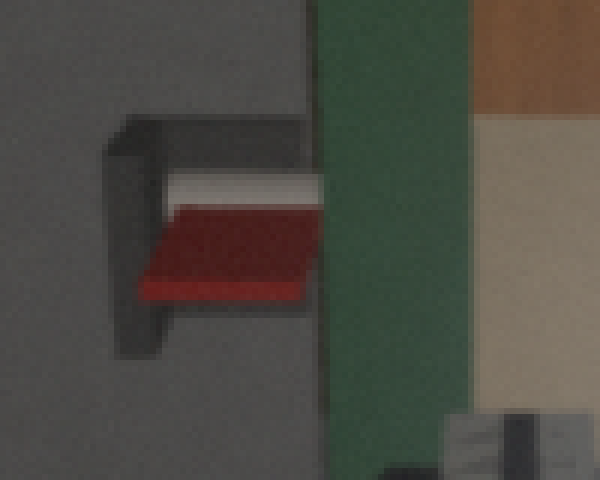

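Plate geometry in the machine frame: left face at y ≈ 3.6, front end at x ≈ -97. The lower hood edge is at x ≈ -106 and z ≈ 121. I'll open the jaws slightly, stacked vertically so they present a tall finger, and line up left of the catch.

```bash
python3 -m crank '{"dp":[[0.99,2.06,-1.24],[0.99,2.06,-1.24],[0.99,2.06,-1.24],[0.99,2.06,-1.24],[0.99,2.06,-1.24],[0,0,0],[0,0,0]],"delta_rot":[[0,0,0],[0,0,0],[0,0,0],[0,0,0],[0,0,0],[0,0,0],[0,0,0]],"claw":[190,190,190,190,190,190,190]}' 60
cat > st.py <<'E'
from wr import *
s=sense(); f=s['force']; print(round(s['time_s'],2),"m",w2m(s['eef_pos']).round(1),"F_m",np.round([f@ex,f@ey,f[2]],1),"tq",s['wrist_torque'].round(2),"g",round(s['grip_width'],2),"q",s['joints'].round(2))
w=s['ee_rot']; Rc=R.from_quat([w[1],w[2],w[3],w[0]]); z=Rc.apply([0,0,1]); y=Rc.apply([0,1,0]);print("pitch",np.degrees(np.arcsin(z[2])).round(2),"yawerr",np.degrees(np.arctan2(z@ey,z@ex)).round(2), "roll y.ey",(y@ey).round(3))
E
python3 st.py; python3 - <<'E'
from wr import *
p,d,Q=wpts("w4")
E
```

```text
time_s: 5.8
eef_pos: [537.2, -169.3, 94.1]
ee_rot: [0.147, 0.142, 0.692, 0.692]
force: [0.2, -0.1, 0.1]
grip_width: 0.255
5.8 m [-126.5   39.8   94.1] F_m [ 0.  -0.3  0.1] tq [-0.43  0.17 -0.01] g 0.25 q [-0.94  1.01  1.48  1.13  1.88 -2.57]
pitch 0.06 yawerr 0.12 roll y.ey 0.008
```

View pics/w4.png

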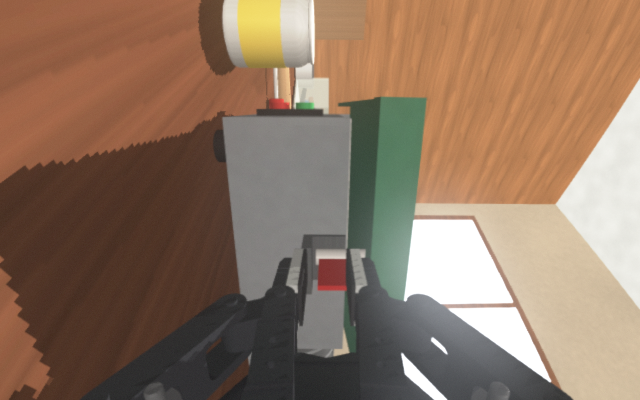

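```bash
python3 - <<'E'
from wr import *
p,d,Q=wpts("w5")
for row in (250,254,258,264,272,282):
    A=Q[row,270:400]; ok=(d[row,270:400]<260)&(d[row,270:400]>0)
    i=np.nonzero(ok)[0]+270
    print(row,"cols",i.min() if len(i) else None,i.max() if len(i) else None,[ (c,Q[row,c].round(0).tolist()) for c in i[::6]])
# hood along row 180: z profile
print([(c,Q[180,c].round(0).tolist()) for c in range(340,425,6)])
E
```

```text
250 cols 274 399 [(np.int64(274), [-39.0, -1.0, 46.0]), (np.int64(288), [-39.0, -0.0, 59.0]), (np.int64(297), [-134.0, 50.0, 77.0]), (np.int64(304), [-134.0, 50.0, 81.0]), (np.int64(310), [-64.0, 13.0, 80.0]), (np.int64(316), [-55.0, 9.0, 85.0]), (np.int64(322), [-55.0, 9.0, 90.0]), (np.int64(328), [-56.0, 9.0, 95.0]), (np.int64(334), [-55.0, 8.0, 100.0]), (np.int64(340), [-54.0, 8.0, 105.0]), (np.int64(346), [-55.0, 8.0, 110.0]), (np.int64(352), [-134.0, 50.0, 106.0]), (np.int64(358), [-134.0, 50.0, 110.0]), (np.int64(364), [-54.0, 8.0, 125.0]), (np.int64(370), [-105.0, 35.0, 121.0]), (np.int64(376), [-107.0, 36.0, 125.0]), (np.int64(382), [-105.0, 35.0, 129.0]), (np.int64(388), [-105.0, 35.0, 133.0]), (np.int64(394), [-105.0, 35.0, 136.0])]
254 cols 277 399 [(np.int64(277), [-39.0, -4.0, 49.0]), (np.int64(297), [-139.0, 50.0, 78.0]), (np.int64(303), [-139.0, 50.0, 81.0]), (np.int64(309), [-64.0, 9.0, 79.0]), (np.int64(315), [-42.0, -3.0, 83.0]), (np.int64(321), [-58.0, 6.0, 89.0]), (np.int64(327), [-58.0, 6.0, 94.0]), (np.int64(333), [-57.0, 6.0, 99.0]), (np.int64(339), [-58.0, 6.0
[... 3383 characters left out ...]
50.0, 108.0]), (np.int64(368), [-158.0, 46.0, 112.0]), (np.int64(374), [-158.0, 46.0, 115.0]), (np.int64(380), [-106.0, 11.0, 129.0]), (np.int64(386), [-106.0, 11.0, 133.0]), (np.int64(392), [-105.0, 10.0, 138.0]), (np.int64(398), [-104.0, 10.0, 142.0])]
[(340, [-38.0, 64.0, 104.0]), (346, [-39.0, 65.0, 109.0]), (352, [70.0, 38.0, 124.0]), (358, [39.0, 46.0, 128.0]), (364, [11.0, 53.0, 131.0]), (370, [-95.0, 79.0, 120.0]), (376, [-107.0, 82.0, 122.0]), (382, [-107.0, 82.0, 125.0]), (388, [-106.0, 81.0, 129.0]), (394, [-106.0, 81.0, 132.0]), (400, [-106.0, 81.0, 136.0]), (406, [-105.0, 81.0, 140.0]), (412, [-105.0, 81.0, 143.0]), (418, [2208.0, -483.0, 915.0]), (424, [2202.0, -481.0, 967.0])]
```

The upper finger spans z up to 117 and the tips sit about 6 mm behind the TCP at this opening. Inserting straight under the edge, left of the catch.

```bash
python3 -m crank '{"dp":[[0.45,1.02,-0.06],[0.45,1.02,-0.06],[0.45,1.02,-0.06],[0.45,1.02,-0.06],[0.45,1.02,-0.06],[0,0,0]],"delta_rot":[[0,0,0],[0,0,0],[0,0,0],[0,0,0],[0,0,0],[0,0,0]],"claw":[190,190,190,190,190,190]}'; python3 st.py
python3 -m crank '{"dp":[[0.46,-0.2,0],[0.46,-0.2,0],[0.46,-0.2,0],[0.46,-0.2,0],[0,0,0]],"delta_rot":[[0,0,0],[0,0,0],[0,0,0],[0,0,0],[0,0,0]],"claw":[190,190,190,190,190]}'; python3 st.py
```

```text
time_s: 6.5
eef_pos: [559.9, -116.1, 90.1]
ee_rot: [0.146, 0.142, 0.692, 0.692]
force: [0.6, 0.9, 0.1]
grip_width: 0.255
6.5 m [-68.7  40.4  90.1] F_m [ 1.1 -0.2  0.1] tq [-0.44  0.21 -0.01] g 0.26 q [-0.86  1.    1.53  1.2   1.82 -2.59]
pitch 0.1 yawerr 0.22 roll y.ey 0.006
time_s: 7.0
eef_pos: [578.5, -126.3, 90.1]
ee_rot: [0.147, 0.142, 0.692, 0.692]
force: [0.6, -0.1, 0.1]
grip_width: 0.256
7.0 m [-70.5  19.3  90.1] F_m [ 0.2 -0.6  0.1] tq [-0.46  0.17  0.01] g 0.26 q [-0.84  1.02  1.46  1.22  1.83 -2.54]
pitch 0.07 yawerr 0.09 roll y.ey 0.008
```

```bash
Z='[0,0,0]'; python3 -m crank '{"dp":[[0.14,-0.06,0],[0.14,-0.06,0],[0.14,-0.06,0],[0,0,0]],"delta_rot":[[0,0,0],[0,0,0],[0,0,0],[0,0,0]],"claw":[190,190,190,190]}' >/dev/null; python3 st.py
python3 -m crank '{"dp":[[0.14,-0.06,0],[0.14,-0.06,0],[0,0,0]],"delta_rot":[[0,0,0],[0,0,0],[0,0,0]],"claw":[190,190,190]}' >/dev/null; python3 st.py
python3 -m crank '{"dp":[[0.14,-0.06,0],[0.14,-0.06,0],[0,0,0]],"delta_rot":[[0,0,0],[0,0,0],[0,0,0]],"claw":[190,190,190]}' >/dev/null; python3 st.py
```

```text
7.4 m [-70.3  15.3  90.2] F_m [-0.1  0.1  0.1] tq [-0.47  0.19  0.07] g 0.25 q [-0.84  1.03  1.45  1.23  1.83 -2.53]
pitch 0.09 yawerr 0.12 roll y.ey 0.007
7.7 m [-70.2  12.6  90.1] F_m [-1.9  5.5  1.3] tq [-0.36  0.05  0.94] g 0.25 q [-0.84  1.03  1.44  1.23  1.83 -2.52]
pitch 0.11 yawerr 0.19 roll y.ey 0.006
8.0 m [-70.1   9.9  90.1] F_m [-2.1  7.1  0.5] tq [-0.36 -0.01  1.18] g 0.25 q [-0.84  1.04  1.43  1.23  1.83 -2.52]
pitch 0.13 yawerr 0.23 roll y.ey 0.006
```

```bash
python3 -m crank '{"dp":[[0.14,-0.06,0],[0.14,-0.06,0],[0,0,0]],"delta_rot":[[0,0,0],[0,0,0],[0,0,0]],"claw":[190,190,190]}' >/dev/null; python3 st.py
python3 -m crank '{"dp":[[0.14,-0.06,0],[0.14,-0.06,0],[0,0,0]],"delta_rot":[[0,0,0],[0,0,0],[0,0,0]],"claw":[190,190,190]}' >/dev/null; python3 st.py; python3 - <<'E'
from wr import *
wpts("w6")
E
```

```text
8.3 m [-69.8   7.2  90.1] F_m [-1.   8.9  1.8] tq [-0.3  -0.08  1.53] g 0.26 q [-0.83  1.04  1.42  1.23  1.84 -2.51]
pitch 0.15 yawerr 0.3 roll y.ey 0.005
8.6 m [-69.3   4.8  90. ] F_m [ 1.7 11.1  2.4] tq [-0.28 -0.07  2.  ] g 0.25 q [-0.83  1.05  1.41  1.24  1.84 -2.5 ]
pitch 0.18 yawerr 0.4 roll y.ey 0.004
```

View pics/w6.png

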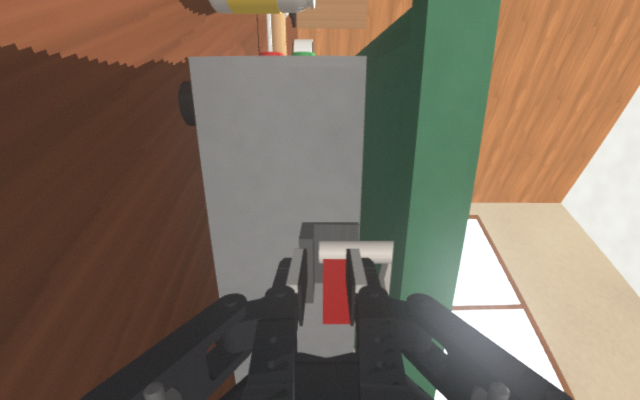

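The plate (red, about 335,290) is pushed aside by roughly 9.6 mm with 11 N. I'll push slightly more, then lift.

```bash
python3 -m crank '{"dp":[[0.14,-0.06,0],[0,0,0.25],[0,0,0.25],[0,0,0]],"delta_rot":[[0,0,0],[0,0,0],[0,0,0],[0,0,0]],"claw":[190,190,190,190]}' >/dev/null; python3 st.py
python3 -m crank '{"dp":[[0,0,0.2],[0,0,0.2],[0,0,0]],"delta_rot":[[0,0,0],[0,0,0],[0,0,0]],"claw":[190,190,190]}' >/dev/null; python3 st.py
```

```text
9.05 m [-69.7   3.2  93.9] F_m [-2.6 11.3 -4.5] tq [-1.22  0.43  1.82] g 0.25 q [-0.83  1.04  1.41  1.24  1.84 -2.49]
pitch 0.03 yawerr 0.32 roll y.ey 0.003
9.35 m [-69.8   3.2  97.2] F_m [ -1.4  10.4 -10.1] tq [-1.76  0.59  1.71] g 0.26 q [-0.83  1.03  1.41  1.24  1.84 -2.49]
pitch -0.03 yawerr 0.29 roll y.ey 0.002
```

```bash
python3 -m crank '{"dp":[[0,0,0.15],[0,0,0.15],[0,0,0]],"delta_rot":[[0,0,0],[0,0,0],[0,0,0]],"claw":[190,190,190]}' >/dev/null; python3 st.py
python3 -m crank '{"dp":[[0,0,0.15],[0,0,0.15],[0,0,0]],"delta_rot":[[0,0,0],[0,0,0],[0,0,0]],"claw":[190,190,190]}' >/dev/null; python3 st.py
```

```text
9.65 m [-69.9   3.2  99.7] F_m [ -3.7   9.3 -11.9] tq [-2.16  0.86  1.63] g 0.26 q [-0.83  1.03  1.41  1.24  1.84 -2.49]
pitch -0.07 yawerr 0.27 roll y.ey 0.001
9.95 m [-69.9   3.2 102.7] F_m [ -4.3  10.5 -11.3] tq [-2.17  1.03  1.64] g 0.25 q [-0.83  1.02  1.42  1.24  1.84 -2.48]
pitch -0.08 yawerr 0.27 roll y.ey 0.001
```

```bash
python3 -m crank '{"dp":[[0,0,0.2],[0,0,0.2],[0,0,0.2],[0,0,0]],"delta_rot":[[0,0,0],[0,0,0],[0,0,0],[0,0,0]],"claw":[190,190,190,190]}' >/dev/null; python3 st.py
python3 -m crank '{"dp":[[0,0,0.3],[0,0,0.3],[0,0,0.3],[0,0,0.3],[0,0,0]],"delta_rot":[[0,0,0],[0,0,0],[0,0,0],[0,0,0],[0,0,0]],"claw":[190,190,190,190,190]}' >/dev/null; python3 st.py;  python3 - <<'E'
from wr import *
wpts("w7")
E
```

```text
10.35 m [-69.9   3.2 108.7] F_m [ -2.6   8.7 -11.3] tq [-2.14  1.12  1.55] g 0.26 q [-0.83  1.01  1.42  1.24  1.84 -2.47]
pitch -0.09 yawerr 0.27 roll y.ey 0.001
10.85 m [-69.8   3.1 120.7] F_m [ -4.2   9.1 -11. ] tq [-2.18  1.18  1.46] g 0.25 q [-0.83  0.99  1.42  1.25  1.85 -2.46]
pitch -0.1 yawerr 0.26 roll y.ey 0.001
```

View pics/w7.png

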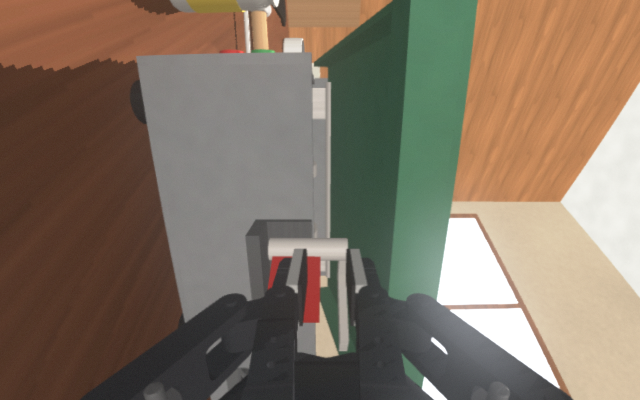

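The hood is off the catch and the picture shows the roller underneath. Next I'll swing finger and hood together about the hinge, which means the tool pitches down as it rises. I'll check reach and get the increments.

```bash
python3 - <<'E'
from wr import *
s=sense(); q=s['joints']; w=s['ee_rot']; Rc=R.from_quat([w[1],w[2],w[3],w[0]])
p0=w2m(s['eef_pos']); rx,rz=p0[0]-96,p0[2]-125
prev=s['eef_pos']; 
for i in range(1,31):
    a=np.radians(2*i); x=96+rx*np.cos(a)+rz*np.sin(a); z=125-rx*np.sin(a)+rz*np.cos(a)
    t=m2w(x,p0[1],z); rr=R.from_rotvec(ey*a)*Rc; q,e=ik(t,rr,q)
    print(i,((t-prev)/10).round(2).tolist(),q.round(2).tolist() if i%5==0 else "",round(e,2) if e>.1 else ""); prev=t
print((ey*2).round(2))
E
```

```text
1 [-0.0, -0.0, 0.58]  
2 [0.01, 0.01, 0.58]  
3 [0.01, 0.03, 0.58]  
4 [0.02, 0.05, 0.58]  
5 [0.03, 0.07, 0.57] [-0.82, 0.86, 1.45, 1.16, 1.75, -2.38] 
6 [0.04, 0.09, 0.57]  
7 [0.05, 0.11, 0.57]  
8 [0.05, 0.12, 0.56]  
9 [0.06, 0.14, 0.56]  
10 [0.07, 0.16, 0.55] [-0.79, 0.74, 1.45, 1.06, 1.66, -2.28] 
11 [0.08, 0.18, 0.55]  
12 [0.09, 0.19, 0.54]  
13 [0.09, 0.21, 0.53]  
14 [0.1, 0.23, 0.52]  
15 [0.11, 0.25, 0.51] [-0.75, 0.64, 1.43, 0.96, 1.59, -2.16] 
16 [0.11, 0.26, 0.5]  
17 [0.12, 0.28, 0.49]  
18 [0.13, 0.29, 0.48]  
19 [0.14, 0.31, 0.47]  
20 [0.14, 0.32, 0.46] [-0.68, 0.56, 1.39, 0.83, 1.53, -2.02] 
21 [0.15, 0.34, 0.45]  
22 [0.15, 0.35, 0.43]  
23 [0.16, 0.37, 0.42]  
24 [0.17, 0.38, 0.41]  
25 [0.17, 0.39, 0.39] [-0.59, 0.51, 1.33, 0.69, 1.49, -1.88] 
26 [0.18, 0.4, 0.38]  
27 [0.18, 0.42, 0.36]  
28 [0.19, 0.43, 0.34]  
29 [0.19, 0.44, 0.33]  
30 [0.2, 0.45, 0.31] [-0.49, 0.48, 1.25, 0.52, 1.48, -1.72] 
[-1.83  0.8   0.  ]
```

```bash
python3 -m crank '{"dp":[[0,0,0.58],[0.01,0.01,0.58],[0.01,0.03,0.58],[0.02,0.05,0.58],[0.03,0.07,0.57]],"delta_rot":[[-1.83,0.8,0],[-1.83,0.8,0],[-1.83,0.8,0],[-1.83,0.8,0],[-1.83,0.8,0]],"claw":[190,190,190,190,190]}'; python3 st.py
python3 -m crank '{"dp":[[0.04,0.09,0.57],[0.05,0.11,0.57],[0.05,0.12,0.56],[0.06,0.14,0.56],[0.07,0.16,0.55]],"delta_rot":[[-1.83,0.8,0],[-1.83,0.8,0],[-1.83,0.8,0],[-1.83,0.8,0],[-1.83,0.8,0]],"claw":[190,190,190,190,190]}'; python3 st.py;  python3 - <<'E'
from wr import *
wpts("w8")
p,d=capture("scene");cv2.imwrite("pics/sc8.png",p[:,:,::-1])
E
```

```text
time_s: 11.4
eef_pos: [595.3, -131.0, 151.3]
ee_rot: [0.133, 0.155, 0.751, 0.629]
force: [-1.9, 3.0, -5.8]
grip_width: 0.254
11.4 m [-68.1   2.  151.3] F_m [ 2.   3.  -5.8] tq [-1.35  0.59  0.44] g 0.25 q [-0.82  0.85  1.44  1.16  1.75 -2.38]
pitch -10.05 yawerr 0.16 roll y.ey 0.005
time_s: 11.9
eef_pos: [598.4, -125.2, 180.6]
ee_rot: [0.119, 0.165, 0.803, 0.561]
force: [0.9, 1.9, -6.4]
grip_width: 0.258
11.9 m [-61.5   1.5 180.6] F_m [ 2.1 -0.1 -6.4] tq [-1.36  0.63  0.03] g 0.26 q [-0.79  0.73  1.44  1.07  1.66 -2.28]
pitch -20.06 yawerr 0.08 roll y.ey 0.007
```

View pics/sc8.png

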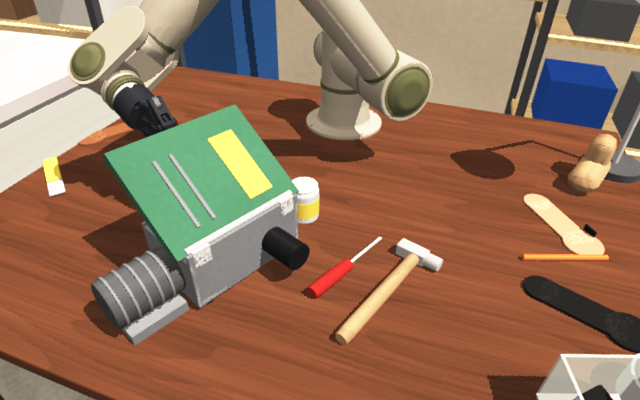

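View pics/w8.png

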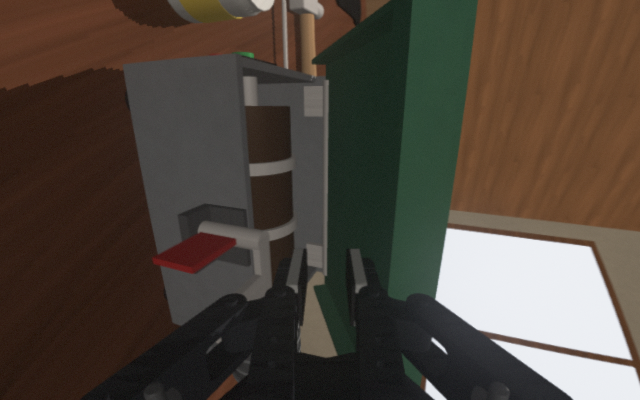

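The hood is well up and the catch has sprung back (red plate at 195,252), with a clean 6 N lift. Continuing the arc.

```bash
python3 -m crank '{"dp":[[0.08,0.18,0.55],[0.09,0.19,0.54],[0.09,0.21,0.53],[0.1,0.23,0.52],[0.11,0.25,0.51],[0.11,0.26,0.5],[0.12,0.28,0.49],[0.13,0.29,0.48],[0.14,0.31,0.47],[0.14,0.32,0.46]],"delta_rot":[[-1.83,0.8,0],[-1.83,0.8,0],[-1.83,0.8,0],[-1.83,0.8,0],[-1.83,0.8,0],[-1.83,0.8,0],[-1.83,0.8,0],[-1.83,0.8,0],[-1.83,0.8,0],[-1.83,0.8,0]],"claw":[190,190,190,190,190,190,190,190,190,190]}'>/dev/null; python3 st.py
python3 -m crank '{"dp":[[0.15,0.34,0.45],[0.15,0.35,0.43],[0.16,0.37,0.42],[0.17,0.38,0.41],[0.17,0.39,0.39]],"delta_rot":[[-1.83,0.8,0],[-1.83,0.8,0],[-1.83,0.8,0],[-1.83,0.8,0],[-1.83,0.8,0]],"claw":[190,190,190,190,190]}'>/dev/null; python3 st.py;  python3 - <<'E'
from wr import *
p,d,Q=wpts("w9")
r,g,b=[p[:,:,i].astype(int) for i in range(3)]
M=(g>r+15)&(g>b+5)&(d>0)&(Q[:,:,2]>130)&(Q[:,:,0]<100)
A=Q[M]; print(len(A))
p,d=capture("side");cv2.imwrite("pics/s9.png",p[:,:,::-1]); m=camera_model("side")
r,g,b=[p[:,:,i].astype(int) for i in range(3)]
v,u=np.nonzero((g>r+25)&(g>b+10)&(d>0)); P=(pix2w(m,np.c_[u,v],d[v,u])-O)@np.c_[ex,ey,[0,0,1]]
P=P[(abs(P[:,0])<250)&(abs(P[:,1])<140)&(P[:,2]>125)]
for _ in range(5):
    c=P.mean(0); n=np.linalg.svd(P-c,full_matrices=False)[2][2]; P=P[abs((P-c)@n)<4]
n*=np.sign(n[2]); print(n.round(3),"theta",np.arctan2(n[0],n[2])-0.1, len(P))
E
```

```text
13.0 m [-33.8   1.5 231. ] F_m [-0.  -2.2 -5.5] tq [-1.17  0.37 -0.37] g 0.26 q [-0.68  0.56  1.38  0.83  1.53 -2.03]
pitch -40.03 yawerr 0.1 roll y.ey 0.008
13.5 m [-13.8   1.7 251.9] F_m [-1.6 -2.  -6.2] tq [-1.11  0.27 -0.21] g 0.25 q [-0.59  0.5   1.32  0.69  1.49 -1.88]
pitch -50.01 yawerr 0.14 roll y.ey 0.008
35883
[ 0.904 -0.     0.427] theta 1.029899731423075 10015
```

View pics/s9.png

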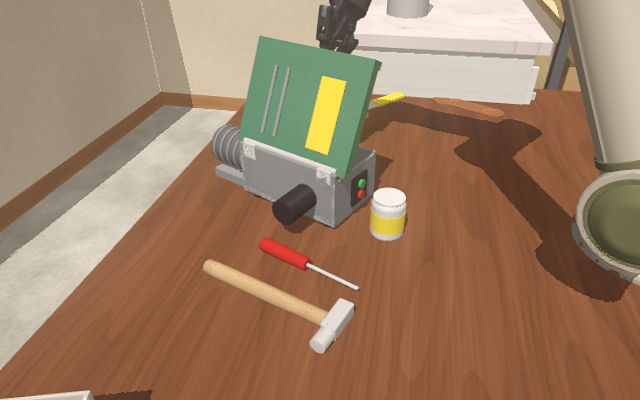

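```bash
python3 -m crank '{"dp":[[0.18,0.4,0.38],[0.18,0.42,0.36],[0.19,0.43,0.34],[0,0,0],[0,0,0],[0,0,0]],"delta_rot":[[-1.83,0.8,0],[-1.83,0.8,0],[-1.83,0.8,0],[0,0,0],[0,0,0],[0,0,0]],"claw":[190,190,190,190,190,190]}'>/dev/null; python3 st.py
cat > th.py <<'E'
from wr import *
import sys
for cam in ("side","scene"):
    p,d=capture(cam);cv2.imwrite(f"pics/{sys.argv[1]}_{cam}.png",p[:,:,::-1]); m=camera_model(cam)
    r,g,b=[p[:,:,i].astype(int) for i in range(3)]
    v,u=np.nonzero((g>r+25)&(g>b+10)&(d>0)); P=(pix2w(m,np.c_[u,v],d[v,u])-O)@np.c_[ex,ey,[0,0,1]]
    P=P[(abs(P[:,0])<250)&(abs(P[:,1])<140)&(P[:,2]>125)]
    for _ in range(5):
        c=P.mean(0); n=np.linalg.svd(P-c,full_matrices=False)[2][2]; P=P[abs((P-c)@n)<4]
    n*=np.sign(n[2]); print(cam,n.round(3),"theta",np.arctan2(n[0],n[2])-0.105, len(P))
E
python3 th.py a
```

```text
14.2 m [ -0.5   1.6 262.5] F_m [-0.7  0.5 -0.3] tq [-0.3   0.07 -0.05] g 0.26 q [-0.54  0.49  1.28  0.6   1.48 -1.79]
pitch -55.75 yawerr 0.13 roll y.ey 0.008
side [0.943 0.    0.334] theta 1.1256670320892033 10078
scene [0.942 0.001 0.335] theta 1.1239201233932743 15268
```

```bash
python3 -m crank '{"dp":[[-0.11,-0.25,-0.19],[-0.11,-0.25,-0.19],[-0.11,-0.25,-0.19],[-0.5,-1.1,0.8],[-0.97,-2.2,1.8],[-0.97,-2.2,1.8],[-0.97,-2.2,1.8],[-0.97,-2.2,1.8],[0,0,0],[0,0,0]],"delta_rot":[[0,0,0],[0,0,0],[0,0,0],[0,0,0],[0,0,0],[0,0,0],[0,0,0],[0,0,0],[0,0,0],[0,0,0]],"claw":[190,190,190,190,190,190,190,190,190,190]}'>/dev/null; python3 st.py; python3 th.py b
```

```text
15.3 m [-117.5    1.9  336.9] F_m [ 0.5  0.4 -0.6] tq [-0.28  0.1  -0.01] g 0.25 q [-0.73  0.46  1.13  0.57  1.73 -1.85]
pitch -55.84 yawerr 0.02 roll y.ey 0.007
side [0.943 0.    0.334] theta 1.125609986648468 10055
scene [0.942 0.001 0.335] theta 1.1237638310056808 15248
```

View pics/b_scene.png

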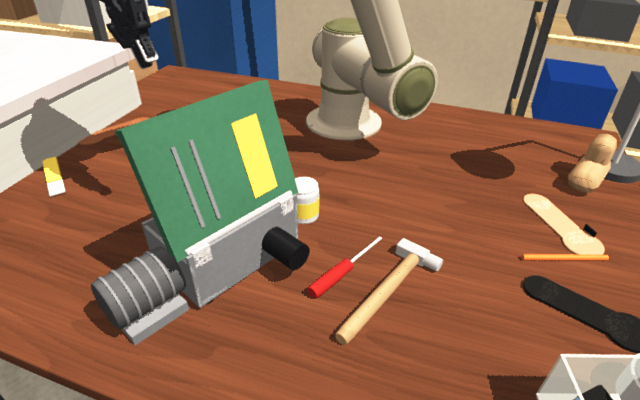

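View pics/b_side.png

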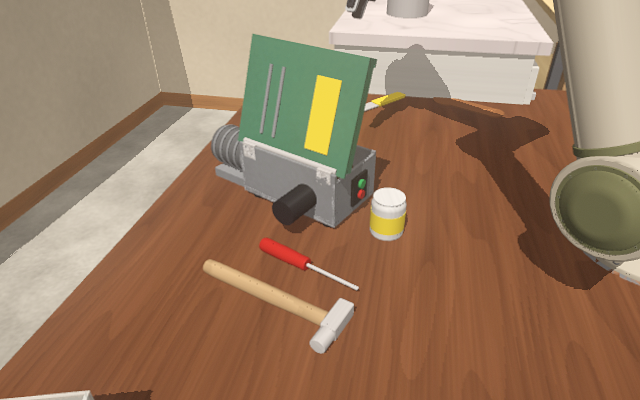

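The hood stands open by itself at about 1.12 rad. The gripper is clear of everything (around 140,50 in the scene view), and the tin, awl and hammer look unmoved.

```bash
python3 -c "
from rig import *
print(finish_job())"
```

```text
the job is handed in; nothing more can be done
None
```

The hood now stands wide open by itself at about 1.12 rad (64°), and I have handed in the job at about 15 s; the hand-in gives no verdict.

- **How it was done:** The wrist camera showed the red catch plate near mid-strip. I reached under the edge to its left with the jaws slightly open, one above the other. I pushed the plate about 11 mm to the right and lifted the hood off it. Then I swung the hood up about its hinge and drew the fingers out.
- **Forces:** The highest readings were about 11 N sideways on the catch and 12 N upward. I read them at the ends of moves, so short peaks in between were not seen.
- **Last checks:** Both fixed cameras gave the same hood angle before and after I let go, 1.126 rad (side) and 1.124 rad (scene). The force reading is near zero and the gripper is clear of everything. The hammer, awl and tin look unmoved in the pictures, though I did not measure their positions again.
- **Disagreement:** In the first pictures the networks' estimate of the lip was up to about 8 mm off the depth measurement. I relied on the depth and the wrist camera instead.

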